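# Swing the hand rest over the kidney dish and lock it

## Robot

A 6-joint arm with a two-finger parallel gripper is mounted at the origin on a cart in front of the work surface, level with it; the furniture and walls round the work are solid. World frame = base frame: x ahead of the robot, y to its left, z up, the work surface at z = 0. Lengths are in m, angles in rad, forces in N, time in s.
With the tool pointing down it reaches from about 0.375 to 0.9 m from the base axis. Payload 3.1 kg.
Tool frame: the origin (TCP) lies on the centre line of the jaws, within the pads' length; the fingertips stand 25 mm ahead of it and the grasp point (between the pads) lies 6 mm ahead of it; z points along the fingers, y is the line along which they close (so a half turn about z gives the same grasp; the last joint's range is limited). The gripper opens to 87 mm and grips with 3 to 60 N. Pads are 19 mm wide; open, the fingers measure 117 mm over their backs; the gripper's body (75 mm by 190 mm) begins 51 mm behind the grasp point.
Start: joints at [1.131, 0.527, 1.433, -0, 1.181, -0.178], TCP at [0.162, 0.604, 0.248] pointing down, gripper open.
Joint ranges: [-3.08, 3.08], [-0.75, 2.2], [0.22, 2.44], [-1.43, 4.57], [0, 2.65], [-2.85, 2.85]. Speed limits (rad/s): [2.79, 2.79, 3.14, 3.14, 3.14, 3.14].

## Interface

Orientations are given as a rotation vector (axis times angle).
In Python, from plant import sensors, imaging, robot gives the robot as it stands.
- The arm moves only by the tool move_arm, never from a script. Its argument "plan" is a list of rows, each a list of 4 numbers: the shift along the world's x, y, z in mm, then the turn about the world's z in rad. In form: [[dx, dy, dz, turn], ...]. A call has exactly 8 rows; each row shifts and turns the commanded pose from where the row before left it; what a row does not reach is not made up. A row lasts 1/8 s, in which the tool goes at most 62.5 mm and 10.7 degrees, less where a joint would pass 70% of its speed; a pose out of reach is approached as far as the arm can. A call with a gripper value outside its range is refused whole. "grip" is the closure, from -1 (fully open) to 1 (shut), set as the call begins (left out, the last holds). The fingers move at their own pace and stop on an object; the grip force is fixed at half the most. Time passes only in rows, so rows that do not move let the fingers close, or fill a call up. It gives the time, the measured TCP pose, the force, the opening and the grip force at its end, in the units of the state.
- sensors.get_state(): the state, without advancing time (a new reading comes with each control period).
- imaging.snapshot(name): name is "scene" or "top"; returns a dict with "frame" (400x640x3 uint8, red, green, blue), "z_map" (400x640 float32, m along the optical axis (not along the pixel's ray), 0 where there is no reading), "vfov" (degrees; the focal length in pixels is half the picture's height over the tangent of half this angle, whatever the lens; pixels are square), "cx", "cy" (the principal point, pixels), "R" (3x3) and "t" (3): a world point X has camera coordinates R X + t. Camera axes: x right, y down, z forward; pixel columns grow to the right and rows downward; lengths in m; the calibration is good to about 2 mm. A picture is of the moment at which its call begins.
- robot.job_done(): hands the job in; it is judged then, once.
Trained networks look in the newest picture that a camera, given by its name, has taken for a name from the list of things; names that differ only in an ending like _2 or _b are one class to them, and where a whole thing is asked for, a point or a joint stands for the part that bears it (a point fixed in the world has none). Each returns a list of dicts, best first, with "conf" (0 to 1); they miss things now and then, are a little off and sometimes report something else, mostly with a low value. They report only what shows in the picture. A call takes as long as a camera call.
- imaging.regions_of(label, camera): "mask" (400x640 bool, what is visible of it) and "rect" ([left, top, width, height] in pixels, round what is visible of it).
The state is a dict: "time_s": time; "joint_pos": joint angles; "qd": joint speeds; "joint_torque": joint torques, N m; "tcp_pos": TCP position; "eef_rot": TCP orientation; "wrist_force": force on the tool from outside, world axes, zero at the start; "moment": the same for the moment, N m; "opening": opening from 0.0 (shut) to 1.0 (fully open); "gripper_force": force on a finger pad.
Only numpy, scipy, OpenCV 4.12 (cv2) and the standard library are available. Lean on these libraries where they do the work, as an engineer would, in place of code of your own. Each camera call takes 0.05 s, during which the arm holds its last target. There are 200 camera calls.

## Task

For a wound wash, the wire hand rest must stand over the kidney dish. First move the dropper bottle that stands between the rest and the dish to a free spot on the tray top, standing upright, so that the rest touches no bottle; then pull the rest's spring plunger, swing the rest to the next hole on the dish's side and let the pin snap fully home. Leave everything else where it stands.

Things in the scene. Friction and masses are not known exactly. Their poses are not given: they have to be found in the camera images.
- rest_stand: Fixed stand: white foot 160 mm across, post, aluminium index plate 184 mm across, its top 58 mm up. Origin: under the foot's centre, on the vertical pivot axis; -x points along the hand rest as it starts (roughly to the robot), +y to the robot's left. Five pin holes on a 75 mm radius round the pivot, at arm angles -1.8, -0.9, 0, 0.9, 1.8 rad.
- rest_turn (a joint): Angle of the rest's arm about the vertical pivot, rad, counter-clockwise from above; 0 = middle hole (start). At angle q the arm points along (-cos q, -sin q) in the stand's frame: POSITIVE q is toward the stand's -y (right), negative toward +y (left). Range +-1.86; about 0.1 N m friction once the pin is out, stays where left. About 0.02 rad of play in a hole.
- plunger (a joint): Lift of the plunger, m; 0 = pin fully home in a hole; 0.012 = pin just clear of the plate; 0.016 = upper stop. Its spring pulls it down with 6 N at 0 and 11 N at the stop. Let go away from a hole, the pin rests on the plate at about 0.012 and drops into the next hole it is slid over.
- knob (a point): Centre of the plunger's black knurled knob, an upright cylinder 27 mm across, 26 mm high, at (-0.075 cos q, -0.075 sin q, 0.112 + lift) in the stand's frame. Its push-pull axis is vertical. Below it a steel sleeve 24 mm across, up to 97 mm, on the arm (30 mm wide, top 70 mm up). The hub on the pivot axis is 91 mm high.
- wire_rest: The hand rest on its arm: steel wire grid 70 mm wide with raised side wires and a black wrist roll at the outer end, from 140 to 311 mm from the pivot axis, underside 62 mm and top 84 mm up. Origin on the pivot axis at the tray top, -x along the arm. It passes over the kidney dish, but not over the bottles or the cup.
- rest_mid (a point): Middle of the hand rest's wire grid, 225 mm from the pivot axis, 70 mm up.
- kidney_dish: Big open steel kidney dish, 187 x 344 mm, 47 mm high, loose; origin at the centre of its underside, its long side along its own y. It stands with its long side along the hand rest, either on the stand's +y side or on its -y side.
- steel_box: Closed steel instrument box, 96 x 163 mm, 35 mm high, loose; origin at the centre of its underside, long side along its own y. It stands on the side of the hand rest that the dish does not.
- bottle_a_mid (a point): Centre (51 mm up) of the dropper bottle that stands on the +y (left) side of the hand rest: a closed brown bottle 34 mm across, straight body up to 62 mm, black cap and rubber bulb up to 102 mm, 50 to 100 g. Its z axis points up.
- bottle_b_mid (a point): The same for the like bottle that stands on the -y (right) side of the hand rest.
- tray_mid (a point): Centre of the steel tray top (z = 0), 584 mm by 794 mm with a low rim, its long side turned 0.1 rad counter-clockwise from the world's y axis. Beyond both short ends (y about 0.42 and -0.40) the cart's push handles, thick bent tubes, rise to 243 mm: pass over them. A tall pump bottle (249 mm) stands in its far left corner.
- gauze: Flat paper pack of gauze, 68 x 104 mm, 12 mm high, lying in front of the steel box (its end nearer the robot); origin at the centre of its underside, long side along its own y.
- med_cup: Clear medicine cup standing upside down on the steel box, 41 mm across, 34 mm high; origin at the centre of its underside.

How it is judged:
By the outcome, as a careful person would: the job done as asked, in the order asked, and still so for the second after the job is handed in, with the robot touching nothing.
It also fails if it takes over 58 s, if anything falls off the work surface, if the arm or the gripper's body presses on something with over 40 N, if the wrist force passes 120 N, or if a joint passes its speed limit or range.

## Working session

There is one attempt and no reset: what is moved stays moved. The work goes in short steps, Python scripts to look and compute and a tool call to move; the robot and the scene stay as the last step left them, time stands still between calls to the robot, and variables do not carry over. Pictures are saved under pics/ and viewed, at most 10 in all, crops included, and the job is handed in when it is done.

Besides the shell and the picture viewer there is one more tool, called after "Request:" by a JSON object that holds its "fn" and its "kwargs", one argument or row to a line. move_arm: Moves the arm, as the interface text tells. Its arguments: {"type":"object","properties":{"plan":{"type":"array"},"grip":{"type":"number"}},"required":["plan"]}

```bash
ls; mkdir -p pics; cat > h.py <<'E'
import numpy as np, cv2
from plant import sensors, imaging, robot
def cloud(s):
    h,w=s['z_map'].shape; f=h/2/np.tan(np.radians(s['vfov'])/2)
    u,v=np.meshgrid(np.arange(w),np.arange(h)); z=s['z_map']
    P=np.stack([(u-s['cx'])/f*z,(v-s['cy'])/f*z,z],-1)
    return (P-np.array(s['t']))@np.array(s['R'])  # R^T (P-t)
def proj(s,X):
    f=200/np.tan(np.radians(s['vfov'])/2); c=np.array(s['R'])@X+s['t']
    return c[0]/c[2]*f+s['cx'],c[1]/c[2]*f+s['cy']
E
python3 - <<'E'
from h import *
ims=[]
for n in ['scene','top']:
    s=imaging.snapshot(n); C=cloud(s); ims.append(s['frame'])
    cv2.imwrite(f'pics/{n}0.png',s['frame'][...,::-1])
    print(n,'cam at',-np.array(s['R']).T@s['t'],s['vfov'])
    for l in ['rest_stand','knob','wire_rest','kidney_dish','steel_box','bottle_a_mid','gauze','med_cup']:
        for r in imaging.regions_of(l,n)[:3]:
            m=r['mask']&(s['z_map']>0); p=C[m]
            if len(p): print(l,round(r['conf'],2),[int(x) for x in r['rect']],'med',np.median(p,0).round(3),'lo',np.percentile(p,3,axis=0).round(3),'hi',np.percentile(p,97,axis=0).round(3))
print(sensors.get_state())
E
```

```text
pics
scene cam at [ 0.04052828 -0.42578917  0.62470217] 51.59172282026236
rest_stand 0.92 [240, 161, 153, 108] med [0.586 0.022 0.058] lo [ 0.332 -0.04   0.004] hi [0.708 0.112 0.105]
knob 0.72 [326, 174, 10, 17] med [0.556 0.029 0.118] lo [0.549 0.022 0.103] hi [0.57  0.043 0.124]
knob 0.66 [218, 176, 19, 23] med [0.438 0.244 0.057] lo [0.425 0.236 0.037] hi [0.456 0.267 0.067]
wire_rest 0.64 [242, 172, 122, 97] med [0.483 0.028 0.07 ] lo [ 0.33  -0.009  0.062] hi [0.636 0.061 0.119]
kidney_dish 0.72 [327, 212, 144, 125] med [ 0.516 -0.173  0.013] lo [ 0.373 -0.261  0.001] hi [ 0.673 -0.1    0.046]
steel_box 0.78 [201, 172, 71, 57] med [0.445 0.223 0.033] lo [ 0.377  0.2   -0.   ] hi [0.534 0.284 0.036]
steel_box 0.31 [218, 179, 19, 18] med [0.437 0.245 0.054] lo [0.424 0.236 0.035] hi [0.455 0.267 0.067]
bottle_a_mid 0.82 [274, 190, 18, 40] med [0.469 0.095 0.061] lo [0.459 0.083 0.004] hi [0.486 0.109 0.097]
bottle_a_mid 0.34 [243, 162, 148, 109] med [0.582 0.023 0.058] lo [ 0.333 -0.04   0.   ] hi [0.708 0.115 0.103]
gauze 0.91 [165, 221, 48, 32] med [0.308 0.234 0.01 ] lo [0.266
[... 1574 characters left out ...]
 0.669 -0.103  0.048]
{'time_s': 0.9, 'joint_pos': array([ 1.13051402e+00,  5.27475552e-01,  1.43266953e+00,  4.33738132e-06,
        1.18142359e+00, -1.78508003e-01]), 'qd': array([-0.00145025,  0.00240631, -0.00052449, -0.00053389, -0.00075947,
        0.00100932]), 'joint_torque': array([ 1.13248700e-04, -4.39998114e+01, -1.76988441e+01,  6.34665485e-02,
        5.02744073e-02, -1.41149820e-05]), 'tcp_pos': array([0.16171676, 0.60370316, 0.24757316]), 'eef_rot': array([4.10023164e-01, 3.11471725e+00, 3.78087428e-05]), 'wrist_force': array([-1.1394422 , -0.22332553,  0.25712678]), 'moment': array([-0.01975068,  0.03163303, -0.02563078]), 'gripper_force': 0.0, 'opening': 1.0009521744390844}
```

```bash
python3 - <<'E'
from h import *
a=cv2.imread('pics/scene0.png');b=cv2.imread('pics/top0.png')
cv2.imwrite('pics/s1.png',cv2.resize(a[120:360,130:530],(800,480),interpolation=cv2.INTER_CUBIC))
cv2.imwrite('pics/t1.png',cv2.resize(b[60:340,160:480],(686,600),interpolation=cv2.INTER_CUBIC))
E
```

```text
(no output)
```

View pics/s1.png

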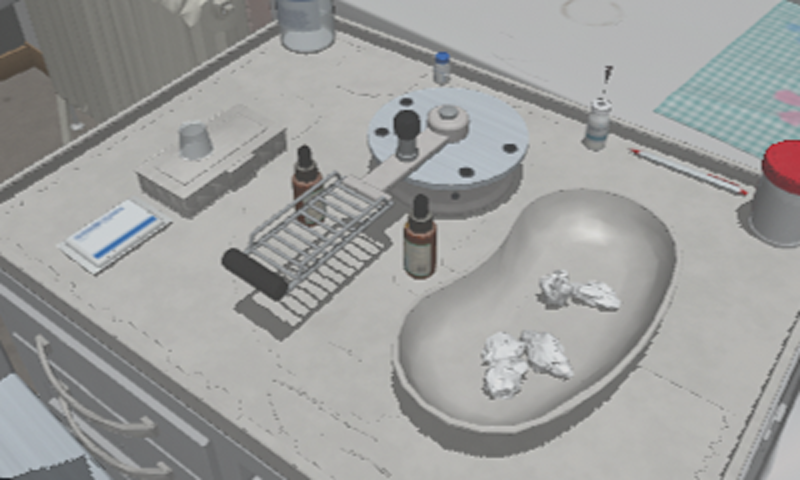

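View pics/t1.png

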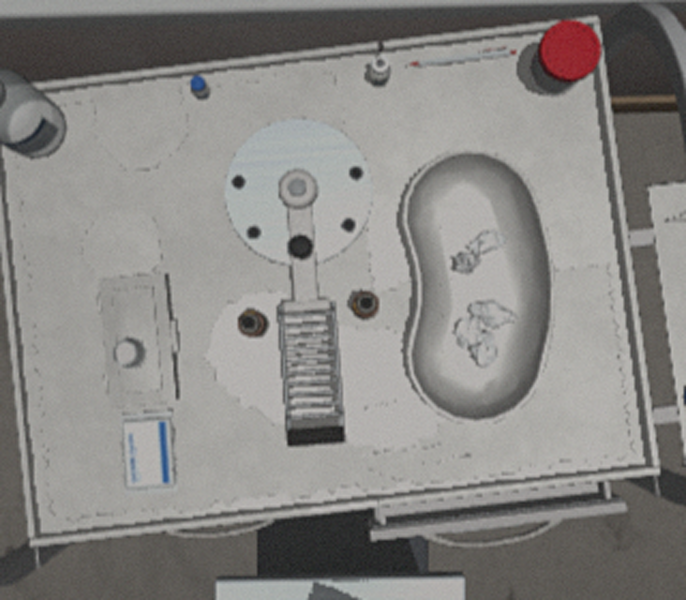

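```bash
python3 - <<'E'
from h import *
from scipy.optimize import least_squares
T=imaging.snapshot('top'); S=imaging.snapshot('scene')
P=np.concatenate([cloud(T)[T['z_map']>0],cloud(S)[S['z_map']>0]])
def box(x0,x1,y0,y1,z0,z1): 
    return P[(P[:,0]>x0)&(P[:,0]<x1)&(P[:,1]>y0)&(P[:,1]<y1)&(P[:,2]>z0)&(P[:,2]<z1)]
def fit(p,r): 
    return least_squares(lambda c:np.hypot(p[:,0]-c[0],p[:,1]-c[1])-r,p[:,:2].mean(0),loss='soft_l1',f_scale=.002).x
for n,b in dict(bB=(.43,.55,-.1,-.022),bA=(.43,.53,.07,.14)).items():
    body=box(*b,.015,.055); cap=box(*b,.08,.105)
    print(n,'fit',fit(body,.017),len(body),'cap',np.median(cap,0),len(cap),box(*b,.07,.2)[:,2].max())
k=box(.53,.59,0,.07,.102,.14); print('knob',fit(k,.0135),np.median(k,0),k[:,2].max(),len(k))
pl=box(.5,.78,-.1,.17,.052,.062); print('plate n',len(pl))
h=cv2.minEnclosingCircle(pl[:,:2].astype(np.float32)); print('plate circ',h)
hub=box(.6,.68,0,.08,.08,.1); print('hub',np.median(hub,0),hub.min(0),hub.max(0))
r=box(.3,.5,-.02,.09,.06,.09); print('rest',cv2.minAreaRect((r[:,:2]*1000).astype(np.float32)))
roll=box(.3,.345,-.03,.1,.06,.095); print('roll',roll[:,:2].min(0),roll[:,:2].max(0),np.median(roll,0))
f=box(.56,.74,.14,.26,.01,.3); print('obst in spot',len(f), f.min(0) if len(f) else '',f.max(0) if len(f) else '')
E
```

```text
bB fit [ 0.47242627 -0.0627904 ] 384 cap [ 0.49327822 -0.04249081  0.09452951] 100 0.10459869035146774
bA fit [0.47589792 0.10064686] 138 cap [0.47292364 0.0982015  0.0941685 ] 94 0.10392720797711708
knob [0.56309835 0.0362658 ] [0.55811144 0.03209269 0.12088764] 0.12747783629031945 275
plate n 5353
plate circ ((0.607126772403717, 0.016803812235593796), 0.1294170320034027)
hub [0.63419361 0.0374138  0.0828504 ] [0.61489571 0.01689546 0.08000737] [0.65749487 0.06124453 0.09317808]
rest ((413.076904296875, 39.161128997802734), (174.59141540527344, 95.47037506103516), 2.842869520187378)
roll [ 0.32582205 -0.01246475] [0.34484826 0.05683923] [0.33459049 0.02035336 0.08134731]
obst in spot 0
```

Request:
{"fn": "move_arm", "kwargs": {
  "plan": [
    [0, 0, 55, 0],
    [0, 0, 55, 0],
    [25, -48, 0, -0.16],
    [25, -48, 0, -0.16],
    [25, -48, 0, -0.16],
    [25, -48, 0, -0.16],
    [25, -48, 0, -0.16],
    [25, -48, 0, -0.16]
  ],
  "grip": -1
}}

```text
time_s: 2.0
tcp_pos: [0.3123, 0.3142, 0.3578]
eef_rot: [1.808, 2.569, 0.001]
wrist_force: [1.3, 0.4, 0.4]
opening: 0.999
gripper_force: 0.0
```

```bash
python3 - <<'E'
from h import *
from scipy.optimize import least_squares
S=imaging.snapshot('scene');T=imaging.snapshot('top')
for n,s in (('S',S),('T',T)):
    P=cloud(s)[s['z_map']>0]
    m=(abs(P[:,0]-.495)<.035)&(P[:,1]>-.08)&(P[:,1]<-.015)
    for a,b,r in ((.01,.05,.017),(.07,.106,.008)):
        p=P[m&(P[:,2]>a)&(P[:,2]<b)]
        if len(p)<8: continue
        print(n,a,len(p),np.median(p,0),least_squares(lambda c:np.hypot(p[:,0]-c[0],p[:,1]-c[1])-r,[.5,-.04],loss='soft_l1',f_scale=.002).x)
E
```

```text
S 0.01 240 [ 0.48290212 -0.05137065  0.03134663] [ 0.49604386 -0.04022935]
S 0.07 139 [ 0.49138914 -0.04388889  0.079082  ] [ 0.49660159 -0.04020791]
T 0.01 12 [ 0.48066823 -0.03367343  0.03885023] [ 0.49609434 -0.04072766]
T 0.07 67 [ 0.49461557 -0.03983718  0.0786585 ] [ 0.49584834 -0.04090428]
```

Request:
{"fn": "move_arm", "kwargs": {
  "plan": [
    [26, -50, -20, -0.05],
    [26, -50, -20, -0.05],
    [26, -50, -20, -0.05],
    [26, -50, -20, -0.05],
    [26, -50, -20, -0.05],
    [26, -50, -20, -0.05],
    [26, -50, -20, -0.05],
    [2, -5, -10, 0]
  ]
}}

```text
time_s: 3.1
tcp_pos: [0.4982, -0.042, 0.2066]
eef_rot: [2.225, 2.216, 0.001]
wrist_force: [-0.7, 0.2, 0.6]
opening: 1.002
gripper_force: 0.0
```

```bash
python3 - <<'E'
from h import *
st=sensors.get_state(); print(st['tcp_pos'],st['eef_rot'],st['joint_pos'])
E
```

```text
[ 0.49823762 -0.04198659  0.20663187] [2.22473240e+00 2.21565301e+00 1.35867734e-03] [-3.07909922e-01  4.19160251e-01  1.78662721e+00 -5.44603864e-05
  9.33845162e-01 -3.03788120e-01]
```

Request:
{"fn": "move_arm", "kwargs": {
  "plan": [
    [-2, 1, -40, 0],
    [0, 0, -40, 0],
    [0, 0, -35, 0],
    [0, 0, -25, 0],
    [0, 0, -15, 0],
    [0, 0, 0, 0],
    [0, 0, 0, 0],
    [0, 0, 0, 0]
  ]
}}

```text
time_s: 4.1
tcp_pos: [0.4944, -0.0384, 0.0535]
eef_rot: [2.221, 2.219, 0.002]
wrist_force: [0.9, -0.4, 0.1]
opening: 0.998
gripper_force: 0.0
```

Request:
{"fn": "move_arm", "kwargs": {
  "plan": [
    [0, 0, 0, 0],
    [0, 0, 0, 0],
    [0, 0, 0, 0],
    [0, 0, 0, 0],
    [0, 0, 0, 0],
    [0, 0, 0, 0],
    [0, 0, 0, 0],
    [0, 0, 0, 0]
  ],
  "grip": 1
}}

```text
time_s: 5.1
tcp_pos: [0.4937, -0.0383, 0.0525]
eef_rot: [2.223, 2.22, 0.0]
wrist_force: [0.5, -0.3, -0.7]
opening: 0.366
gripper_force: 30.0
```

Request:
{"fn": "move_arm", "kwargs": {
  "plan": [
    [0, 0, 30, 0],
    [0, 0, 55, 0],
    [0, 0, 55, 0],
    [10, 20, 35, 0],
    [28, 46, 15, 0],
    [28, 46, 10, 0],
    [28, 46, 5, 0],
    [28, 46, 0, 0]
  ]
}}

```text
time_s: 6.1
tcp_pos: [0.6163, 0.1672, 0.2579]
eef_rot: [2.222, 2.22, 0.0]
wrist_force: [0.8, -0.8, 0.1]
opening: 0.363
gripper_force: 30.0
```

```bash
python3 - <<'E'
from h import *
S=imaging.snapshot('scene');T=imaging.snapshot('top')
cv2.imwrite('pics/c2.png',np.vstack([S['frame'],T['frame']])[...,::-1][:, 130:530][60:760])
im=np.hstack([S['frame'][60:340,130:530],T['frame'][60:340,130:530]])
cv2.imwrite('pics/c2.png',im[...,::-1])
print(sensors.get_state()['tcp_pos'])
E
```

```text
[0.6175936  0.17026992 0.25721603]
```

View pics/c2.png

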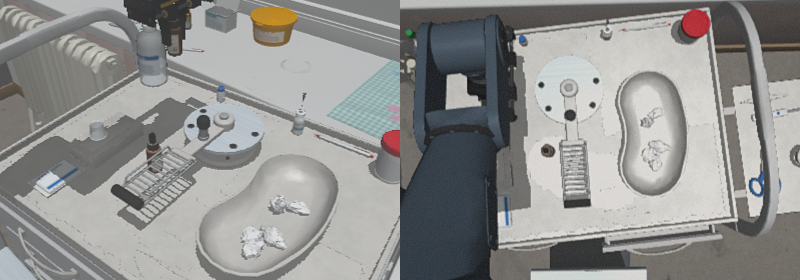

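Request:
{"fn": "move_arm", "kwargs": {
  "plan": [
    [20, 35, 0, 0],
    [0, 0, -40, 0],
    [0, 0, -45, 0],
    [0, 0, -45, 0],
    [0, 0, -35, 0],
    [0, 0, -22, 0],
    [0, 0, -12, 0],
    [0, 0, -3, 0]
  ]
}}

```text
time_s: 7.2
tcp_pos: [0.6352, 0.2003, 0.0549]
eef_rot: [-2.222, -2.219, 0.002]
wrist_force: [-0.1, -0.4, -0.4]
opening: 0.362
gripper_force: 30.0
```

```bash
python3 - <<'E'
from h import *
S=imaging.snapshot('scene')
s=sensors.get_state();print(s['tcp_pos'],s['wrist_force'],s['joint_pos'])
S=imaging.snapshot('scene');cv2.imwrite('pics/c3.png',cv2.resize(S['frame'][80:240,220:440],(660,480),interpolation=cv2.INTER_CUBIC)[...,::-1])
E
```

```text
[0.63559686 0.2003856  0.0553508 ] [ 0.03400049 -0.13364017 -0.56419147] [ 1.38102244e-01  8.21095796e-01  1.44728720e+00 -9.70163666e-05
  8.73652734e-01  1.39374254e-01]
```

View pics/c3.png

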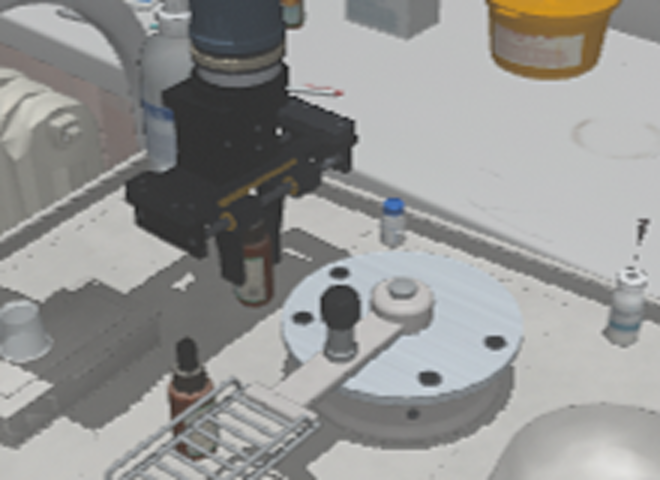

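Request:
{"fn": "move_arm", "kwargs": {
  "plan": [
    [0, 0, -1, 0],
    [0, 0, -1, 0],
    [0, 0, -0.5, 0],
    [0, 0, 0, 0],
    [0, 0, 0, 0],
    [0, 0, 0, 0],
    [0, 0, 0, 0],
    [0, 0, 0, 0]
  ]
}}

```text
time_s: 8.3
tcp_pos: [0.6357, 0.2007, 0.053]
eef_rot: [2.223, 2.22, -0.0]
wrist_force: [-0.5, -0.3, -0.5]
opening: 0.368
gripper_force: 30.0
```

Request:
{"fn": "move_arm", "kwargs": {
  "plan": [
    [0, 0, -0.5, 0],
    [0, 0, -0.5, 0],
    [0, 0, 0, 0],
    [0, 0, 0, 0],
    [0, 0, 0, 0],
    [0, 0, 0, 0],
    [0, 0, 0, 0],
    [0, 0, 0, 0]
  ]
}}

```text
time_s: 9.3
tcp_pos: [0.6359, 0.2007, 0.0524]
eef_rot: [2.222, 2.22, 0.0]
wrist_force: [-1.2, -0.1, 5.5]
opening: 0.364
gripper_force: 30.0
```

Request:
{"fn": "move_arm", "kwargs": {
  "plan": [
    [0, 0, 0, 0],
    [0, 0, 0, 0],
    [0, 0, 0, 0],
    [0, 0, 0, 0],
    [0, 0, 0, 0],
    [0, 0, 0, 0],
    [0, 0, 0, 0],
    [0, 0, 0, 0]
  ],
  "grip": -0.4
}}

```text
time_s: 10.3
tcp_pos: [0.6357, 0.2007, 0.0521]
eef_rot: [2.222, 2.22, 0.0]
wrist_force: [-0.4, 0.7, -0.0]
opening: 0.702
gripper_force: 0.0
```

Request:
{"fn": "move_arm", "kwargs": {
  "plan": [
    [0, 0, 10, 0],
    [0, 0, 25, 0],
    [0, 0, 45, 0],
    [0, 0, 55, 0],
    [0, -10, 50, -0.15],
    [-15, -30, 0, -0.16],
    [-20, -40, 0, -0.16],
    [-20, -40, 0, -0.16]
  ]
}}

```text
time_s: 11.3
tcp_pos: [0.5802, 0.0798, 0.2381]
eef_rot: [2.803, 1.416, 0.002]
wrist_force: [0.7, -1.1, 0.4]
opening: 0.702
gripper_force: 0.0
```

```bash
python3 - <<'E'
from h import *
from scipy.optimize import least_squares
S=imaging.snapshot('scene');T=imaging.snapshot('top')
cv2.imwrite('pics/c4.png',np.hstack([S['frame'][60:340,130:530],T['frame'][60:340,130:530]])[...,::-1])
for s in (S,T):
    P=cloud(s)[s['z_map']>0]
    k=P[(abs(P[:,0]-.561)<.03)&(abs(P[:,1]-.035)<.03)&(P[:,2]>.103)&(P[:,2]<.14)]
    if len(k)>10: print('knob',least_squares(lambda c:np.hypot(k[:,0]-c[0],k[:,1]-c[1])-.0135,[.561,.035],loss='soft_l1',f_scale=.002).x,k[:,2].max(),len(k))
    k=P[(abs(P[:,0]-.637)<.025)&(abs(P[:,1]-.2)<.025)&(P[:,2]>.01)&(P[:,2]<.14)]
    if len(k)>10: print('bottle',np.median(k,0),k[:,2].max(),len(k))
s=sensors.get_state();print(s['tcp_pos'],s['eef_rot'],s['joint_pos'])
E
```

```text
knob [0.56357091 0.0365187 ] 0.12451730182260526 168
bottle [0.62906359 0.19027425 0.05122986] 0.10156372969090995 370
knob [0.5616652 0.0398875] 0.1280701380990946 93
[0.57863333 0.0775769  0.23781453] [ 2.80433635  1.41523914 -0.0034421 ] [-0.05732214  0.48401328  1.54761315 -0.0015917   1.11167305  0.5794419 ]
```

View pics/c4.png

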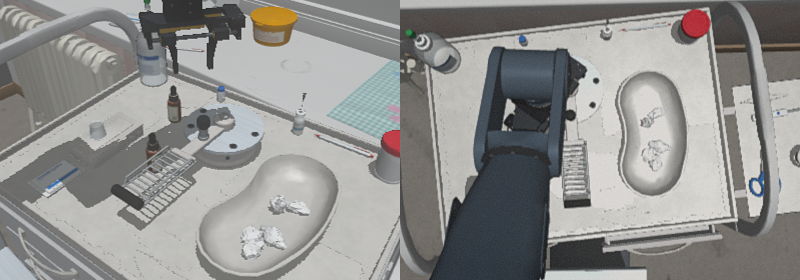

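Request:
{"fn": "move_arm", "kwargs": {
  "plan": [
    [-4, -10, 0, -0.176],
    [-4, -10, 0, -0.176],
    [-4, -10, 0, -0.176],
    [-4, -11, -10, -0.176],
    [0, 0, -35, -0.176],
    [0, 0, -30, 0],
    [0, 0, -10, 0],
    [0, 0, 0, 0]
  ]
}}

```text
time_s: 12.4
tcp_pos: [0.565, 0.04, 0.1521]
eef_rot: [-3.14, -0.095, 0.0]
wrist_force: [-0.5, 0.1, 1.0]
opening: 0.7
gripper_force: 0.0
```

```bash
python3 - <<'E'
from h import *
S=imaging.snapshot('scene')
S=imaging.snapshot('scene')
s=sensors.get_state();print(s['tcp_pos'],s['eef_rot'],s['joint_pos'])
p=s['tcp_pos']; u,v=map(int,proj(S,np.array([p[0],p[1],.112]))); print(u,v)
cv2.imwrite('pics/c5.png',cv2.resize(S['frame'][v-60:v+60,u-80:u+80],(800,600),interpolation=cv2.INTER_CUBIC)[...,::-1])
E
```

```text
[0.56576371 0.03983579 0.15318325] [3.13984652 0.09483492 0.0038372 ] [-1.26724377e-01  5.76516112e-01  1.66785035e+00  9.44724178e-05
  8.94764380e-01  1.38362392e+00]
332 180
```

View pics/c5.png

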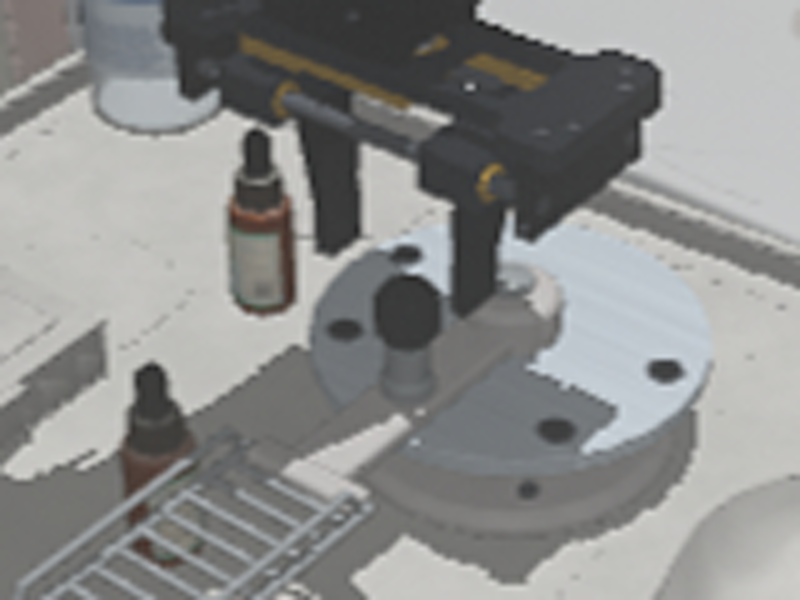

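Request:
{"fn": "move_arm", "kwargs": {
  "plan": [
    [-3, -3, 0, 0],
    [0, 0, -12, 0],
    [0, 0, -12, 0],
    [0, 0, -7, 0],
    [0, 0, 0, 0],
    [0, 0, 0, 0],
    [0, 0, 0, 0],
    [0, 0, 0, 0]
  ]
}}

```text
time_s: 13.5
tcp_pos: [0.5619, 0.0367, 0.1214]
eef_rot: [3.14, 0.094, 0.001]
wrist_force: [-0.4, -0.2, 0.5]
opening: 0.705
gripper_force: 0.0
```

Request:
{"fn": "move_arm", "kwargs": {
  "plan": [
    [0, 0, 0, 0],
    [0, 0, 0, 0],
    [0, 0, 0, 0],
    [0, 0, 0, 0],
    [0, 0, 0, 0],
    [0, 0, 0, 0],
    [0, 0, 0, 0],
    [0, 0, 0, 0]
  ],
  "grip": 1
}}

```text
time_s: 14.5
tcp_pos: [0.5617, 0.0365, 0.1211]
eef_rot: [3.14, 0.094, 0.0]
wrist_force: [-0.4, -2.1, 0.1]
opening: 0.291
gripper_force: 30.0
```

Request:
{"fn": "move_arm", "kwargs": {
  "plan": [
    [0, 0, 3, 0],
    [0, 0, 3, 0],
    [0, 0, 3, 0],
    [0, 0, 3, 0],
    [0, 0, 2, 0],
    [0, 0, 0, 0],
    [0, 0, 0, 0],
    [0, 0, 0, 0]
  ]
}}

```text
time_s: 15.5
tcp_pos: [0.5616, 0.0367, 0.1349]
eef_rot: [3.14, 0.094, -0.0]
wrist_force: [1.9, -2.2, -11.4]
opening: 0.296
gripper_force: 30.0
```

```bash
python3 - <<'E'
from h import *
S=imaging.snapshot('scene')
s=sensors.get_state();print(s['tcp_pos'],s['wrist_force'],s['opening'])
c=np.array([.636,.039])
d=s['tcp_pos'][:2]-c; print('r,ang',np.hypot(*d),np.degrees(np.arctan2(d[1],d[0])))
E
```

```text
[0.56161617 0.03667458 0.13492087] [  2.27644435  -2.40590605 -10.29498371] 0.29498738616760295
r,ang 0.07442016806528373 -178.2093744075555
```

Request:
{"fn": "move_arm", "kwargs": {
  "plan": [
    [0.3, -4.2, 0, 0.05625],
    [0.6, -4.2, 0, 0.05625],
    [0.8, -4.1, 0, 0.05625],
    [1.0, -4.1, 0, 0.05625],
    [1.3, -4.0, 0, 0.05625],
    [1.5, -4.0, 0, 0.05625],
    [1.7, -3.9, 0, 0.05625],
    [1.9, -3.7, 0, 0.05625]
  ]
}}

```text
time_s: 16.55
tcp_pos: [0.5705, 0.0046, 0.1349]
eef_rot: [-3.039, -0.794, 0.001]
wrist_force: [1.5, -2.4, -10.4]
opening: 0.294
gripper_force: 30.0
```

```bash
python3 - <<'E'
from h import *
T=imaging.snapshot('top');T=imaging.snapshot('top');S=imaging.snapshot('scene')
s=sensors.get_state();print(s['tcp_pos'],s['eef_rot'],s['wrist_force'],s['opening'])
cv2.imwrite('pics/c6.png',np.hstack([S['frame'][60:340,130:530],T['frame'][60:340,130:530]])[...,::-1])
E
```

```text
[0.57051273 0.0044411  0.13485698] [-3.04014840e+00 -7.89992710e-01  1.18056664e-03] [  0.87269104  -2.16121098 -10.35051299] 0.29310200677395687
```

View pics/c6.png

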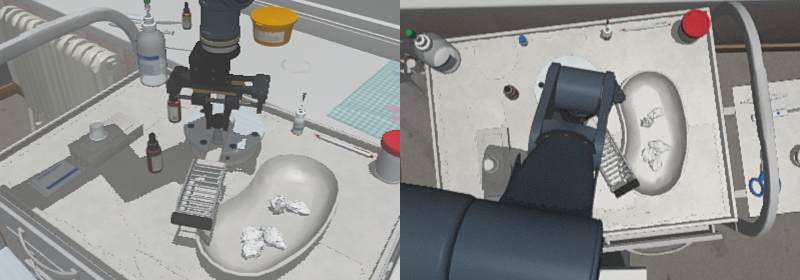

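Request:
{"fn": "move_arm", "kwargs": {
  "plan": [
    [2.1, -3.6, 0, 0.05625],
    [2.3, -3.5, 0, 0.05625],
    [2.5, -3.4, 0, 0.05625],
    [2.7, -3.2, 0, 0.05625],
    [2.9, -3.1, 0, 0.05625],
    [3.1, -2.9, 0, 0.05625],
    [3.2, -2.8, 0, 0.05625],
    [3.4, -2.5, 0, 0.05625]
  ]
}}

```text
time_s: 17.7
tcp_pos: [0.5925, -0.0207, 0.1348]
eef_rot: [-2.786, -1.451, 0.002]
wrist_force: [1.4, -4.8, -9.8]
opening: 0.293
gripper_force: 30.0
```

Request:
{"fn": "move_arm", "kwargs": {
  "plan": [
    [0, 0, -1, 0],
    [0, 0, -1, 0],
    [0, 0, -1, 0],
    [0, 0, 0, 0],
    [0, 0, 0, 0],
    [0, 0, 0, 0],
    [0, 0, 0, 0],
    [0, 0, 0, 0]
  ]
}}

```text
time_s: 18.7
tcp_pos: [0.5926, -0.0207, 0.1319]
eef_rot: [2.787, 1.449, -0.002]
wrist_force: [-0.4, -4.6, -10.2]
opening: 0.293
gripper_force: 30.0
```

Request:
{"fn": "move_arm", "kwargs": {
  "plan": [
    [0, 0, -1, 0],
    [0, 0, -1, 0],
    [0, 0, -1, 0],
    [0, 0, -1, 0],
    [0, 0, -1, 0],
    [0, 0, 0, 0],
    [0, 0, 0, 0],
    [0, 0, 0, 0]
  ]
}}

```text
time_s: 19.7
tcp_pos: [0.5926, -0.0208, 0.1272]
eef_rot: [2.787, 1.45, -0.002]
wrist_force: [-0.3, -5.7, -8.4]
opening: 0.294
gripper_force: 30.0
```

Request:
{"fn": "move_arm", "kwargs": {
  "plan": [
    [0, 0, -1, 0],
    [0, 0, -1, 0],
    [0, 0, -1, 0],
    [0, 0, -1, 0],
    [0, 0, -1, 0],
    [0, 0, -0.5, 0],
    [0, 0, 0, 0],
    [0, 0, 0, 0]
  ]
}}

```text
time_s: 20.7
tcp_pos: [0.5927, -0.0208, 0.122]
eef_rot: [2.787, 1.449, -0.001]
wrist_force: [-0.6, -5.4, -6.8]
opening: 0.297
gripper_force: 30.0
```

Request:
{"fn": "move_arm", "kwargs": {
  "plan": [
    [0, 0, 0, 0],
    [0, 0, 0, 0],
    [0, 0, 0, 0],
    [0, 0, 0, 0],
    [0, 0, 0, 0],
    [0, 0, 0, 0],
    [0, 0, 0, 0],
    [0, 0, 0, 0]
  ],
  "grip": -0.4
}}

```text
time_s: 21.7
tcp_pos: [0.593, -0.0205, 0.1215]
eef_rot: [-2.787, -1.45, 0.0]
wrist_force: [0.4, -0.3, -0.3]
opening: 0.702
gripper_force: 0.0
```

Request:
{"fn": "move_arm", "kwargs": {
  "plan": [
    [0, 0, 10, 0],
    [0, 0, 30, 0],
    [0, 0, 50, 0],
    [-10, 20, 45, 0],
    [-20, 50, 10, 0],
    [-20, 50, 10, 0],
    [-20, 50, 10, 0],
    [-20, 50, 0, 0]
  ]
}}

```text
time_s: 22.7
tcp_pos: [0.5029, 0.201, 0.2884]
eef_rot: [2.786, 1.45, 0.005]
wrist_force: [0.1, 0.4, 0.5]
opening: 0.7
gripper_force: 0.0
```

```bash
python3 - <<'E'
from h import *
from scipy.optimize import least_squares
T=imaging.snapshot('top');T=imaging.snapshot('top');S=imaging.snapshot('scene')
s=sensors.get_state();print(s['tcp_pos'],s['wrist_force'],s['time_s'])
for c in (S,T):
    P=cloud(c)[c['z_map']>0]
    k=P[(abs(P[:,0]-.592)<.03)&(abs(P[:,1]+.02)<.03)&(P[:,2]>.1)&(P[:,2]<.16)]
    if len(k)>10: print('knob',least_squares(lambda c:np.hypot(k[:,0]-c[0],k[:,1]-c[1])-.0135,[.59,-.02],loss='soft_l1',f_scale=.002).x,np.percentile(k[:,2],[80,95,100]),len(k))
a=S['frame'][60:340,130:530];u,v=map(int,proj(S,np.array([.592,-.02,.1])))
b=cv2.resize(S['frame'][v-35:v+35,u-50:u+50],(400,280),interpolation=cv2.INTER_CUBIC)
t=T['frame'][60:340,130:530]
cv2.imwrite('pics/c7.png',np.vstack([np.hstack([a,b]),np.hstack([t,t*0])])[...,::-1])
E
```

```text
[0.50164616 0.20164361 0.28744217] [-0.57355821 -0.63167914  0.16493869] 22.85
knob [ 0.59371592 -0.01986377] [0.12251719 0.12350125 0.12456585] 178
knob [ 0.59331616 -0.02098052] [0.12505992 0.12674379 0.12857646] 103
```

View pics/c7.png

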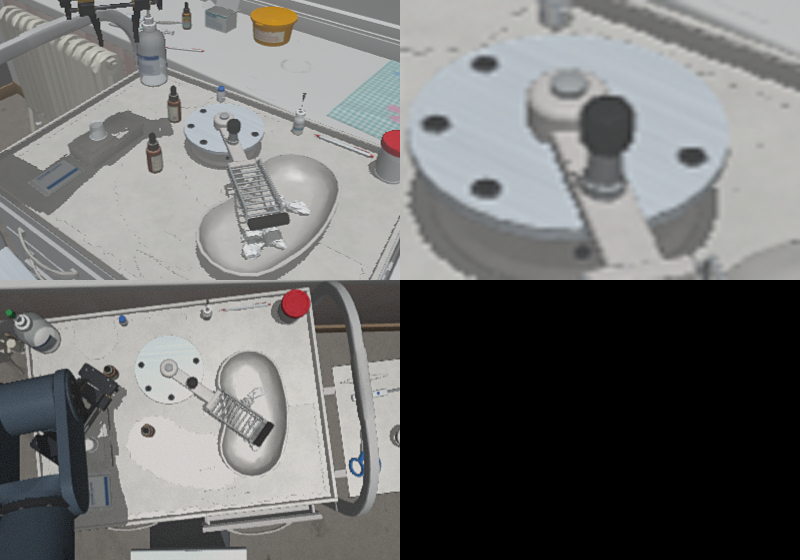

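The rest now stands over the dish (wrist roll at about (268,218) in the upper left panel). The knob top is back at its starting height, 0.1245 m in the scene view and 0.1286 m in the top view, so the pin is home. Both bottles stand upright.

```bash
python3 -c "
from plant import robot
print(robot.job_done())"
```

```text
the job is handed in; nothing more can be done
None
```

The job is handed in at about 23 s: the right-hand bottle stands upright on a free spot left of the stand, and the rest is swung to the next hole over the kidney dish with its pin fully home.

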